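# Hang a cordless test hook on the slim electrode post

### The arm

A 6-joint arm with a two-finger parallel gripper is mounted at the origin on a cart in front of the work surface, level with it; the furniture and walls round the work are solid. World frame = base frame: x ahead of the robot, y to its left, z up, the work surface at z = 0. Lengths are in m, angles in rad, forces in N, time in s.
With the tool pointing down it reaches from about 0.35 to 0.775 m from the base axis. Payload 5.5 kg.
Tool frame: the origin (TCP) lies midway between the tips of the shut fingers; the grasp point (between the pads) lies 19 mm behind it; z points along the fingers, y is the line along which they close (so a half turn about z gives the same grasp; the last joint's range is limited). The gripper opens to 85 mm and grips with 20 to 120 N. Pads are 22 mm wide; open, the fingers measure 114 mm over their backs; the gripper's body (76 mm by 85 mm) begins 54 mm behind the grasp point. The pads swing forward as they close: fully open they stand 13 mm farther back than shut.
Start: joints at [1.08, 0.313, 0.046, 1.304, 0, 1.431], TCP at [0.198, 0.54, 0.231] pointing down, gripper open.
Joint ranges: [-2.76, 2.76], [-0.86, 1.69], [-1.03, 1.26], [-2.2, 2.34], [-1.47, 1.5], [-3.14, 3.14]. Speed limits (rad/s): [2.57, 2.57, 3.14, 3.14, 3.14, 3.14].

### API

Orientations are given as a unit quaternion [w, x, y, z].
In Python, from workcell import env gives the robot as it stands. The module is installed in compiled form; this text tells all that it offers.
- The arm moves only by the tool carry_out, never from a script. Its argument "series" is a list of rows, each an object with "delta_rot": the turn, a rotation vector about the world's x, y, z normalised to -1 to 1, where 1 is 0.1 rad, a list of three; "travel": the shift along the world's x, y, z normalised to -1 to 1, where 1 is 0.025 m, a list of three; "fingers": the closure, from -1 (fully open) to 1 (shut). In form: [{"delta_rot": [ax, ay, az], "travel": [tx, ty, tz], "fingers": fingers}, ...]. A call has 1 to 5 rows; each row shifts and turns the commanded pose from where the row before left it; what a row does not reach is not made up. A row lasts 1/8 s, in which the tool goes at most 62.5 mm and 10.7 degrees, less where a joint would pass 70% of its speed; a pose out of reach is approached as far as the arm can. A call with a number of a shift or a turn outside -1 to 1 is refused whole. A call with a gripper value outside its range is refused whole. The fingers move at their own pace and stop on an object; "squeeze" is the grip in N (left out, the last holds). Time passes only in rows, so rows that do not move let the fingers close. It gives the time, the measured TCP pose, the force, the opening and the grip force at its end, in the units of the state.
- env.get_state(): the state, without advancing time (a new reading comes with each control period).
- env.read_camera(name): name is "scene" or "top" or "wrist"; returns a dict with "color" (420x560x3 uint8, red, green, blue), "fx", "fy", "cx", "cy" (pixels), "world_from_camera" (4x4, takes a point from camera to world coordinates); the wrist camera has in their place "hand_eye" (4x4, takes a point from camera to tool coordinates, whose origin is the TCP and whose axes are the flange's). Camera axes: x right, y up, looking along -z (the intrinsics and any distortion apply to the point x, -y, -z); pixel columns grow to the right and rows downward; lengths in m; the calibration is good to about 2 mm. The wrist camera is an equidistant fisheye: a pixel r from the principal point sees the ray r / f radians off the axis. A picture is of the moment at which its call begins: read the wrist's pose just before it. There is no depth.
- env.hand_in(): hands the job in; it is judged then, once.
The state is a dict: "clock": time; "joint_pos": joint angles; "qvel": joint speeds; "tau": joint torques, N m; "tcp_pos": TCP position; "orientation": TCP orientation; "wrist_force": force on the tool from outside, world axes, zero at the start; "ft_torque": the same for the moment, N m; "finger_gap": finger opening in m; "grip_force": force on a finger pad.
Only numpy, scipy, OpenCV 4.12 (cv2) and the standard library are available. Lean on these libraries where they do the work, as an engineer would, in place of code of your own. Each camera call takes 0.05 s, during which the arm holds its last target. There are 200 camera calls.

### The job

Take the cordless test hook out of its guarded dock by the barrel and lay it down upright on the bare bench, then let go. Take it again by its two tabs, squeeze them together so that the hook comes out of the nose, lower the open hook gently over the slim post (not the stout one; the post's height is not known, so feel for it), and let go so that the spring clamps the hook round the post and the test hook stays hanging there. Leave the petri dish, the marker and the slide box where they are.

Things in the scene. Friction and masses are not known exactly. Their poses are not given: they have to be found in the camera images.
- test_hook: Loose white test hook, about 0.1 kg, 109 mm long along its x (nose to +x). Origin on its underside; upright when z is up. In its frame, mm: barrel x -15..25, y -10..10, z 0..20; nose x 25..70, 14 wide, z 0..16. Two upright squeeze tabs, 26 wide, 5 thick, tops at z 50, outer faces x 27 (front, fixed) and x -35 (rear, moving): 62 apart at rest.
- front_tab (a point): Centre of the front tab's outer (+x) face, at x 27, z 35 mm of the test hook. The nose runs out below it, so a finger here must stay above z 16.
- rear_tab (a point): Centre of the rear tab's outer (-x) face, at x -35, z 35 mm at rest. Squeezing both outer faces together from above moves it up to 14 mm towards the front tab (48 mm apart then) against a spring, 5 N to start, 12 N at the stop; the hook comes out of the nose by as much.
- plunger (a joint): Travel of the rear tab and hook in m: 0 released (tip shut against the nose), 0.014 fully pressed. It is the gap between nose face and hook tip; with the slim post clamped in the hook it stays near 0.006.
- nose (a point): Point on the nose's flat end face, at x 70, z 7 mm of the test hook: the post lies against it when hooked.
- hook_tip (a point): Inner face of the steel hook's tip, at x 70, z 7 mm of the test hook when released, x 84 when fully pressed. A shank 4 mm wide with its underside at z 10 ends in the tip bent down to z 2, so the hook opens downward.
- dock: Fixed grey dock, origin at the bench, x as the stored test hook's (nose to +x); the test hook's origin starts 10 mm above the dock's. Base x -50..75, 54 wide, 10 mm thick. Guards 62 mm high, 6 mm off the outer faces (x 33..39 in two cheeks beside the nose, and x -47..-41), keep fingers off the tabs; the sides are open to pinch the barrel across y between the tabs.
- slim_stand: Fixed stand with the slim post: a level steel pin 6 mm thick along the stand's y, free from y -17 to 24 mm, black ball 12 mm thick at y -26. Origin on the bench right under the pin. Base 70 (x) x 95 (y) x 10 mm. The pin's centre is 130 to 160 mm up, as its clamp was set; not reported. The test hook comes over it with its x along the stand's x, either way round.
- slim_column (a point): Top of the slim stand's column, 12 mm thick, at the stand's y 34 mm, 178 mm up. A clamp block on the column, 22 x 20 x 24 mm, carries the pin. When the shank of the lowered hook touches the pin, the pin's centre is 7 mm above the test hook's underside. Once hung, the test hook may tip nose-up about the pin.
- stout_stand: Fixed stand alike, with the stout post: pin 18 mm thick, ball 24 mm, too thick for the hook; height 130 to 160 mm too. The two stands swap places.
- slide_box: Bystander: small blue and white box, 30 x 82 x 31 mm, loose, on the bench.
- petri_dish: Bystander: clear round dish, 60 mm wide, 14 mm high, loose, on the bench. To its left and nearer the robot (70 mm all round x 0.44, y -0.11 m) the bench is always bare.
- marker: Bystander: white marker pen with black cap, 126 mm long, 14 mm thick, loose, on the bench.
Things that resemble listed ones, but are neither listed nor needed, are in the scene too. Of the things that look like the test_hook, the larger one is meant.

How it is judged:
On the way, in this order (a step that is already met when the one before it is completed fails the run):
1. the test hook lies upright on the bare bench, out of the dock, let go (height (world z) of test_hook below 0.005 m and angle between test_hook's own z axis and vertical below 0.12 rad and contact force between test_hook and the fingers below 0.1 N and linear speed of test_hook below 0.02 m/s), for 0.2 s.
2. the test hook is carried with its hook pushed out, clear of the bench (value of joint plunger above 0.01 m and height (world z) of test_hook above 0.05 m), for 0.2 s.
At the end, for the whole second after the job is handed in: The test hook hangs at rest from the slim post, let go: the post is clamped between hook tip and nose (plunger at 3.5 to 8.5 mm, held open by the post alone; nose within 12 mm of the post's line and on its free length, more than 110 mm up, pressing on the slim stand with over 3 N in all) (value of joint plunger between 0.0035 and 0.0085 m and x of nose in the frame of slim_stand between -0.012 and 0.012 m and y of nose in the frame of slim_stand between -0.025 and 0.028 m and height (world z) of nose above 0.11 m and contact force between test_hook and slim_stand above 3 N and linear speed of test_hook below 0.03 m/s); the robot touches nothing.
It fails at once if the slim post is pushed roughly (over 40 N) (contact force between test_hook and slim_stand above 40 N).
It fails at once if a bystander is moved by more than 30 mm (distance of any of slide_box, petri_dish, marker from where it was at the start of the episode above 0.03 m).
It also fails if it takes over 54 s, if anything falls off the work surface, if the arm or the gripper's body presses on something with over 40 N, if the wrist force passes 120 N, or if a joint passes its speed limit or range.

## Working session

There is one attempt and no reset: what is moved stays moved. The work goes in short steps, Python scripts to look and compute and a tool call to move; the robot and the scene stay as the last step left them, time stands still between calls to the robot, and variables do not carry over. Pictures are saved under pics/ and viewed, at most 12 in all, crops included, and the job is handed in when it is done.

Besides the shell and the picture viewer there is one more tool, called after ">>>" by a JSON object that holds its "fn" and its "kwargs". carry_out: Moves the arm, as the interface text tells. Its arguments: {"type":"object","properties":{"series":{"type":"array","items":{"type":"object","properties":{"delta_rot":{"type":"array","items":{"type":"number"}},"travel":{"type":"array","items":{"type":"number"}},"fingers":{"type":"number"}}}},"squeeze":{"type":"number"}},"required":["series"]}

```bash
mkdir -p pics
python3 - <<'E'
from workcell import env
import cv2,json
s=env.get_state();print({k:s[k] for k in('clock','tcp_pos','orientation','wrist_force','finger_gap')})
for n in('scene','top'):
    c=env.read_camera(n);cv2.imwrite(f'pics/{n}0.png',c['color'][:,:,::-1]);print(n,c['fx'],c['fy'],c['cx'],c['cy'],c['world_from_camera'])
    import pickle;pickle.dump(c,open(n+'0.pkl','wb'))
E
```

```text
{'clock': 0.0, 'tcp_pos': array([0.19737472, 0.53952884, 0.23040049]), 'orientation': array([-2.80922818e-04,  1.74516965e-01,  9.84653744e-01, -8.68135991e-04]), 'wrist_force': array([ 0.29907652, -0.31971495,  0.77686258]), 'finger_gap': 0.08524839934208012}
scene 458.1089675355446 458.1089675355446 274.8603642170712 208.95134845898858 [[ 0.46390006  0.62385484 -0.6289689  -0.06635405]
 [-0.88572752  0.34012004 -0.31591947 -0.42138586]
 [ 0.01683704  0.70365012  0.71034711  0.80221066]
 [ 0.          0.          0.          1.        ]]
top 453.16334766003655 453.16334766003655 280.7519449522702 203.91846871591105 [[ 0.02821948  0.99443859 -0.10146697  0.44238935]
 [-0.99951489  0.0294094   0.01025022 -0.08226096]
 [ 0.0131773   0.10112849  0.9947861   1.10608247]
 [ 0.          0.          0.          1.        ]]
```

View pics/top0.png

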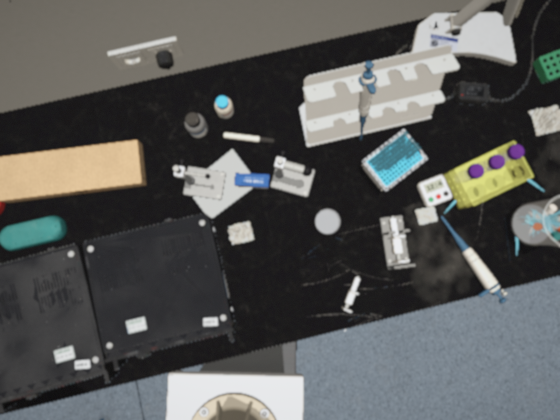

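View pics/scene0.png

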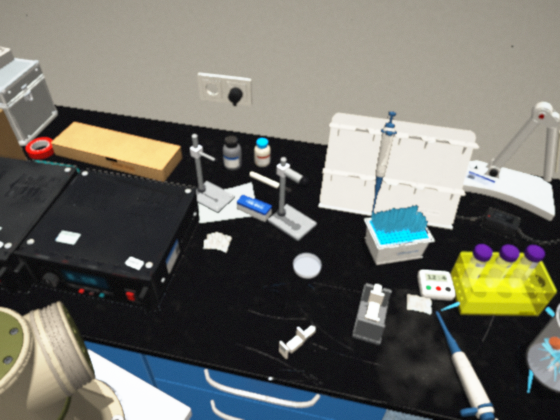

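The overview shows the dock at top px (397,242), the slim stand probably at (205,182), the stout stand at (293,177), the dish at (328,221), and a smaller decoy hook at (352,293). I'll enlarge these next.

Run:
```python
import pickle,cv2,numpy as np
t=pickle.load(open('top0.pkl','rb'))['color'];s=pickle.load(open('scene0.pkl','rb'))['color']
def cr(im,x,y,w,h,k):
    o=cv2.resize(im[y:y+h,x:x+w],None,fx=k,fy=k,interpolation=cv2.INTER_CUBIC)
    for i in range(x-x%10+10,x+w,10): cv2.line(o,((i-x)*k,0),((i-x)*k,6 if i%50 else 14),(255,0,0),1)
    for j in range(y-y%10+10,y+h,10): cv2.line(o,(0,(j-y)*k),(6 if j%50 else 14,(j-y)*k),(255,0,0),1)
    return o
a=np.hstack([cr(t,165,145,160,60,5)]);b=np.hstack([cr(t,370,205,50,75,4),cr(s,180,120,150,75,4)])
b=cv2.copyMakeBorder(b,0,0,0,0,0)
o=np.vstack([a,b]);print(o.shape)
cv2.imwrite('pics/crop1.png',o[:,:,::-1])
o=np.hstack([cr(t,375,205,50,75,8),cr(s,345,270,50,75,8)]);cv2.imwrite('pics/crop2.png',o[:,:,::-1])
```

```text
(600, 800, 3)
```

View pics/crop1.png

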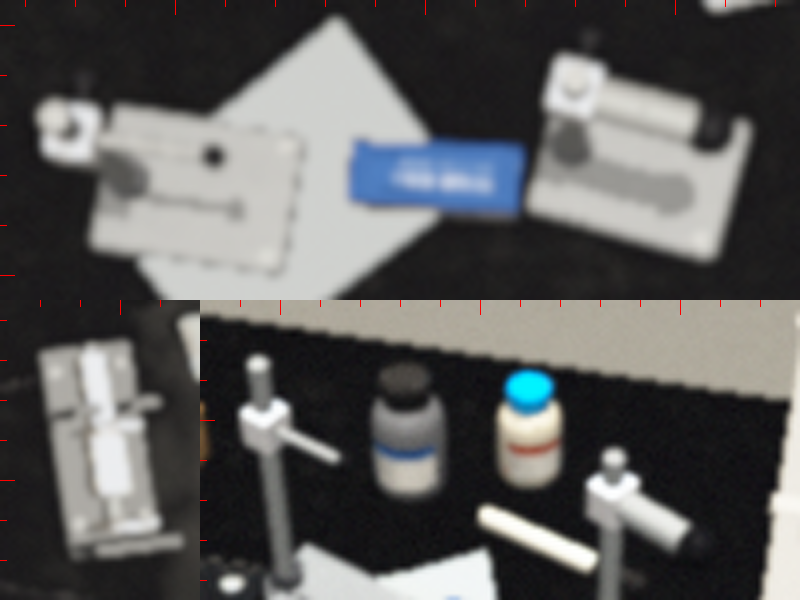

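View pics/crop2.png

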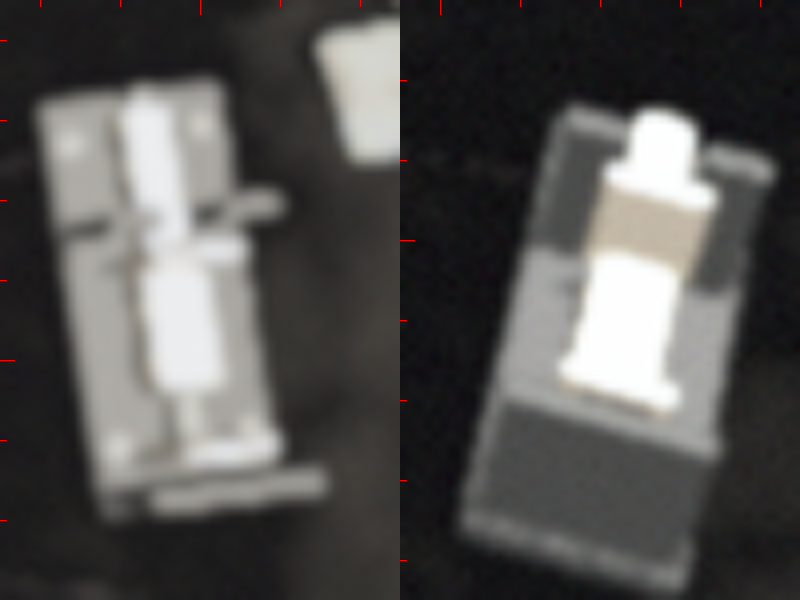

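The slim stand is the left one: column top at top px (175,168) and scene px (194.5,135.5), black ball at top px (207.6,176). The dock base corners are at top px (380,218), (402.5,215) and (388,269.6), with the nose pointing away from the robot.

```bash
cat > h.py <<'E'
import numpy as np,pickle
from scipy.optimize import least_squares
C={n:pickle.load(open(n+'0.pkl','rb')) for n in('top','scene')}
def proj(n,P):
    c=C[n];T=np.linalg.inv(c['world_from_camera']);p=T[:3,:3]@np.array(P)+T[:3,3]
    return np.array([c['cx']+c['fx']*p[0]/-p[2],c['cy']-c['fy']*p[1]/-p[2]])
def back(n,u,v,z):
    c=C[n];T=c['world_from_camera'];d=T[:3,:3]@np.array([(u-c['cx'])/c['fx'],-(v-c['cy'])/c['fy'],-1]);o=T[:3,3]
    return o+d*(z-o[2])/d[2]
def W(x,y,a,l): return [x+np.cos(a)*l[0]-np.sin(a)*l[1],y+np.sin(a)*l[0]+np.cos(a)*l[1],l[2]]
E
python3 - <<'E'
from h import *
D=[('top',(75,27,10),(380,218.1)),('top',(75,-27,10),(402.5,215)),('top',(-50,27,10),(387.7,269.5)),
('top',(70,0,26),(375+145/8,205+88/8)),('top',(-15,0,30),(375+187/8,205+388/8)),
('scene',(-50,27,10),(352.5,335.5)),('scene',(-50,-27,10),(381.5,343.2))]
f=lambda p:np.concatenate([proj(n,W(p[0],p[1],p[2],np.array(l)/1e3))-m for n,l,m in D])
r=least_squares(f,[.44,-.33,.1]);print('dock',r.x,r.fun.round(1))
# slim
for a0 in(-1.4,1.7,-.1,3.0):
  q=lambda u,v:(165+u/5,145+v/5)
  def g(p):
    x,y,a,h=p
    L=[('top',(0,34,178),q(52,116)),('scene',(0,34,178),(194.5,136)),('top',(0,-26,1e3*h),q(213,155)),('scene',(0,34,1e3*h),(196.3,150.5)),('scene',(0,-20,1e3*h),(215,159.5))]
    return np.concatenate([proj(n,W(x,y,a,np.array(l)/1e3))-m for n,l,m in L])
  r=least_squares(g,[.6,.1,a0,.145]);print('slim',r.x,r.cost,r.fun.round(1))
c=[back('top',*q(*m),.01)[:2].round(3) for m in((113,103),(300,133),(283,272),(90,247))];print('base',c)
q2=[back('top',*q(*m),.01)[:2].round(3) for m in((748,125),(713,260),(527,210))];print('stout',q2)
print('ball stout',back('top',*q(712,125),.145),'col',back('top',*q(575,83),.178))
print('box',back('top',*q(437,178),.031),'dish',back('top',328,221,.014),'decoy',back('top',352,293,0),'ptip',back('top',363,135,.0))
E
```

```text
dock [ 0.45838658 -0.37554     0.17277891] [ 0.1 -0.4 -0.5 -0.5  1.1 -0.4 -0.   1.7  1.2 -0.5 -0.2 -0.4 -1.1 -0.1]
slim [ 0.60172091  0.09223197 -0.11971047  0.13471456] 1.9986390413469604 [ 1.1 -0.4 -0.6 -0.3  0.6 -0.5 -0.3  0.3 -1.2 -0.1]
slim [ 0.60172091  0.09223197 -0.11971045  0.13471456] 1.9986390413471393 [ 1.1 -0.4 -0.6 -0.3  0.6 -0.5 -0.3  0.3 -1.2 -0.1]
slim [ 0.60172091  0.09223197 -0.11971047  0.13471456] 1.9986390413469681 [ 1.1 -0.4 -0.6 -0.3  0.6 -0.5 -0.3  0.3 -1.2 -0.1]
slim [ 0.60172091  0.09223197 -0.11971046  0.13471456] 1.9986390413471145 [ 1.1 -0.4 -0.6 -0.3  0.6 -0.5 -0.3  0.3 -1.2 -0.1]
base [array([0.642, 0.137]), array([0.63 , 0.045]), array([0.561, 0.05 ]), array([0.57 , 0.145])]
stout [array([ 0.64 , -0.174]), array([ 0.573, -0.158]), array([ 0.595, -0.067])]
ball stout [ 0.61538304 -0.147368    0.145     ] col [ 0.62538043 -0.08776648  0.178     ]
box [ 0.60616067 -0.02386425  0.031     ] dish [ 0.51568026 -0.20882529  0.014     ] decoy [ 0.34453869 -0.27142881  0.        ] ptip [ 0.73427531 -0.2941763   0.        ]
```

>>> {"fn": "carry_out", "kwargs": {"series": [{"delta_rot":[0,0,0.5],"travel":[1,-1,0],"fingers":-1},{"delta_rot":[0,0,0.5],"travel":[1,-1,0],"fingers":-1},{"delta_rot":[0,0,0.5],"travel":[1,-1,0],"fingers":-1},{"delta_rot":[0,0,0.5],"travel":[1,-1,0],"fingers":-1},{"delta_rot":[0,0,0.5],"travel":[1,-1,0],"fingers":-1}], "squeeze": 40}}

```text
clock: 0.72
tcp_pos: [0.3231, 0.4139, 0.2309]
orientation: [-0.0, 0.049, 0.999, -0.0]
wrist_force: [-0.2, 0.0, -0.2]
finger_gap: 0.0854
grip_force: 0.0
```

>>> {"fn": "carry_out", "kwargs": {"series": [{"delta_rot":[0,0,0.5],"travel":[1,-1,0],"fingers":-1},{"delta_rot":[0,0,0.5],"travel":[1,-1,0],"fingers":-1},{"delta_rot":[0,0,0.5],"travel":[1,-1,0],"fingers":-1},{"delta_rot":[0,0,0.5],"travel":[1,-1,0],"fingers":-1},{"delta_rot":[0,0,0.5],"travel":[1,-1,0],"fingers":-1}]}}

```text
clock: 1.35
tcp_pos: [0.4481, 0.289, 0.2309]
orientation: [-0.0, -0.075, 0.997, -0.0]
wrist_force: [1.4, 0.4, -1.1]
finger_gap: 0.0855
grip_force: 0.0
```

>>> {"fn": "carry_out", "kwargs": {"series": [{"travel":[0,-1,0],"delta_rot":[0,0,0],"fingers":-1},{"travel":[0,-1,0],"delta_rot":[0,0,0],"fingers":-1},{"travel":[0,-1,0],"delta_rot":[0,0,0],"fingers":-1},{"travel":[0,-1,0],"delta_rot":[0,0,0],"fingers":-1},{"travel":[0,-1,0],"delta_rot":[0,0,0],"fingers":-1}]}}

```text
clock: 1.98
tcp_pos: [0.4473, 0.1642, 0.2309]
orientation: [-0.0, -0.075, 0.997, -0.0]
wrist_force: [0.2, -0.1, -0.2]
finger_gap: 0.0854
grip_force: 0.0
```

>>> {"fn": "carry_out", "kwargs": {"series": [{"travel":[0,-1,0],"delta_rot":[0,0,0],"fingers":-1},{"travel":[0,-1,0],"delta_rot":[0,0,0],"fingers":-1},{"travel":[0,-1,0],"delta_rot":[0,0,0],"fingers":-1},{"travel":[0,-1,0],"delta_rot":[0,0,0],"fingers":-1},{"travel":[0,-1,0],"delta_rot":[0,0,0],"fingers":-1}]}}

```text
clock: 2.6
tcp_pos: [0.4473, 0.0392, 0.231]
orientation: [-0.0, -0.075, 0.997, 0.0]
wrist_force: [0.6, -0.1, 0.6]
finger_gap: 0.0853
grip_force: 0.0
```

>>> {"fn": "carry_out", "kwargs": {"series": [{"travel":[0,-1,0],"delta_rot":[0,0,0],"fingers":-1},{"travel":[0,-1,0],"delta_rot":[0,0,0],"fingers":-1},{"travel":[0,-1,0],"delta_rot":[0,0,0],"fingers":-1},{"travel":[0,-1,0],"delta_rot":[0,0,0],"fingers":-1},{"travel":[0,-1,0],"delta_rot":[0,0,0],"fingers":-1}]}}

```text
clock: 3.22
tcp_pos: [0.4473, -0.0857, 0.231]
orientation: [-0.0, -0.075, 0.997, 0.0]
wrist_force: [-0.0, -0.2, -0.4]
finger_gap: 0.0853
grip_force: 0.0
```

>>> {"fn": "carry_out", "kwargs": {"series": [{"travel":[0,-1,0],"delta_rot":[0,0,0],"fingers":-1},{"travel":[0,-1,0],"delta_rot":[0,0,0],"fingers":-1},{"travel":[0,-1,0],"delta_rot":[0,0,0],"fingers":-1},{"travel":[0,-1,0],"delta_rot":[0,0,0],"fingers":-1},{"travel":[0,-1,0],"delta_rot":[0,0,0],"fingers":-1}]}}

```text
clock: 3.85
tcp_pos: [0.4473, -0.2106, 0.2309]
orientation: [-0.0, -0.075, 0.997, 0.0]
wrist_force: [0.8, -0.3, 0.2]
finger_gap: 0.0854
grip_force: 0.0
```

>>> {"fn": "carry_out", "kwargs": {"series": [{"travel":[0.3,-1,0],"delta_rot":[0,0,0.24],"fingers":-1},{"travel":[0,-1,0],"delta_rot":[0,0,0],"fingers":-1},{"travel":[0,-1,0],"delta_rot":[0,0,0],"fingers":-1},{"travel":[0,-1,0],"delta_rot":[0,0,0],"fingers":-1},{"travel":[0,-1,0],"delta_rot":[0,0,0],"fingers":-1}]}}

```text
clock: 4.47
tcp_pos: [0.455, -0.3364, 0.2312]
orientation: [-0.0, -0.086, 0.996, 0.0]
wrist_force: [0.3, 0.3, -0.3]
finger_gap: 0.0851
grip_force: 0.0
```

>>> {"fn": "carry_out", "kwargs": {"series": [{"travel":[0,-1,0],"delta_rot":[0,0,0],"fingers":-1},{"travel":[0,-0.6,0],"delta_rot":[0,0,0],"fingers":-1},{"travel":[0,0,0],"delta_rot":[0,0,0],"fingers":-1}]}}

```text
clock: 4.85
tcp_pos: [0.4549, -0.3759, 0.2309]
orientation: [-0.0, -0.086, 0.996, 0.0]
wrist_force: [-0.1, 0.3, -0.5]
finger_gap: 0.0853
grip_force: 0.0
```

```bash
cat >> h.py <<'E'
from scipy.spatial.transform import Rotation as R
def wrist(env):
    s=env.get_state();c=env.read_camera('wrist');q=np.roll(s['orientation'],-1)
    T=np.eye(4);T[:3,:3]=R.from_quat(q).as_matrix();T[:3,3]=s['tcp_pos'];c['T']=T@c['hand_eye'];return c
def wproj(c,P):
    T=np.linalg.inv(c['T']);p=T[:3,:3]@np.array(P)+T[:3,3];a=np.array([p[0],-p[1],-p[2]])
    th=np.arctan2(np.hypot(a[0],a[1]),a[2]);d=a[:2]/np.hypot(a[0],a[1])*th
    return np.array([c['cx']+c['fx']*d[0],c['cy']+c['fy']*d[1]])
def wback(c,u,v,z):
    a=np.array([(u-c['cx'])/c['fx'],(v-c['cy'])/c['fy']]);th=np.hypot(*a);k=np.sin(th)/th if th else 1
    d=c['T'][:3,:3]@np.array([a[0]*k,-a[1]*k,-np.cos(th)]);o=c['T'][:3,3];return o+d*(z-o[2])/d[2]
E
python3 - <<'E'
from workcell import env
from h import *
import cv2
c=wrist(env);pickle.dump(c,open('w1.pkl','wb'))
x,y,a=.4584,-.3755,.1728
P=lambda l:wproj(c,W(x,y,a,np.array(l)/1e3))
m=P((10,0,20));k=5;w,h=160,118;u0,v0=int(m[0]-w/2),int(m[1]-h/2)
u0=max(0,min(u0,560-w));v0=max(0,min(v0,420-h))
im=c['color'][v0:v0+h,u0:u0+w];o=cv2.resize(im,None,fx=k,fy=k,interpolation=cv2.INTER_CUBIC)[:,:,::-1].copy()
for z,pts in ((10,[(75,27),(75,-27),(-50,-27),(-50,27)]),(30,[(25,10),(25,-10),(-15,-10),(-15,10)]),(26,[(70,7),(70,-7),(25,-7),(25,7)]),(60,[(27,13),(27,-13),(22,-13),(22,13)]),(60,[(-35,13),(-35,-13),(-30,-13),(-30,13)])):
    q=np.array([(P((*p,z))-[u0,v0]+.5)*k for p in pts]).astype(int);cv2.polylines(o,[q],True,(0,0,255),1)
print(m,u0,v0,c['fx'],c['hand_eye'].round(3))
cv2.imwrite('pics/w1.png',o)
E
```

```text
[276.25519603 188.44868879] 196 129 325.19226210127806 [[ 0.     0.95   0.313  0.079]
 [ 1.    -0.    -0.     0.001]
 [-0.     0.313 -0.95  -0.143]
 [ 0.     0.     0.     1.   ]]
```

View pics/w1.png

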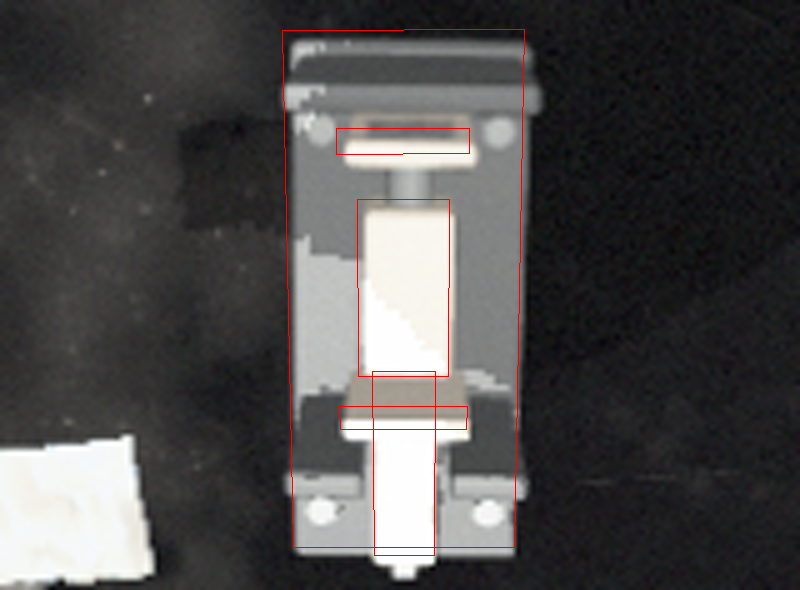

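Run:
```python
from h import *
c=pickle.load(open('w1.pkl','rb'))
D=[((-15,10,30),(365,211)),((-15,-10,30),(455,211)),((-35,13,60),(345,140)),((-35,-13,60),(476,139)),((27,13,60),(343,440)),((27,-13,60),(470,440)),((75,27,10),(297,553)),((75,-27,10),(518,553)),((-50,27,10),(293,41)),((-50,-27,10),(529,41))]
f=lambda p:np.concatenate([wproj(c,W(*p,np.array(l)/1e3))-(np.array(m)/5+[195.5,128.5]) for l,m in D])
r=least_squares(f,[.458,-.375,.17]);print(r.x,r.fun.round(1),W(*r.x,(.001,0,0)))
```

```text
[ 0.46089847 -0.37387753  0.16222494] [ 18.2   0.3 -18.3   0.1  26.5   0.7 -26.3   0.6  25.6   0.6 -25.1   0.3
  43.8   1.2 -44.5   0.8  47.8   0.4 -47.7  -0. ] [np.float64(0.46188534122918556), np.float64(-0.37371601212663924), 0]
```

Run:
```python
from h import *
c=pickle.load(open('w1.pkl','rb'))
D=[((-15,10,30),(365,211)),((-15,-10,30),(455,211)),((-35,13,60),(345,140)),((-35,-13,60),(476,139)),((27,13,60),(343,440)),((27,-13,60),(470,440)),((75,27,10),(297,553)),((75,-27,10),(518,553)),((-50,27,10),(293,41)),((-50,-27,10),(529,41))]
f=lambda p:np.concatenate([wproj(c,W(*p,np.array([l[0],-l[1],l[2]])/1e3))-(np.array(m)/5+[195.5,128.5]) for l,m in D])
r=least_squares(f,[.458,-.375,.17]);print(r.x,r.fun.round(1),W(*r.x,(.001,0,0)))
```

```text
[ 0.46038207 -0.37396568  0.16569693] [-0.4 -0.4  0.2 -0.2 -0.3 -0.1  0.2  0.3  0.4 -0.1  0.3  0.  -0.1  0.4
 -0.2  0.7 -0.7 -0.4  0.4 -0.1] [np.float64(0.46136837757615357), np.float64(-0.3738007400126952), 0]
```

The wrist view fits well (under 0.7 px): hook origin at (0.4604, -0.3740), yaw 0.166. I'm descending onto the barrel.

>>> {"fn": "carry_out", "kwargs": {"series": [{"travel":[0.18,0.07,-1],"delta_rot":[0,0,-0.06],"fingers":-1},{"travel":[0,0,-1],"delta_rot":[0,0,0],"fingers":-1},{"travel":[0,0,-1],"delta_rot":[0,0,0],"fingers":-1},{"travel":[0,0,-1],"delta_rot":[0,0,0],"fingers":-1},{"travel":[0,0,-1],"delta_rot":[0,0,0],"fingers":-1}]}}

```text
clock: 5.52
tcp_pos: [0.4598, -0.372, 0.1059]
orientation: [0.0, -0.084, 0.996, 0.0]
wrist_force: [0.1, -0.9, 0.4]
finger_gap: 0.0855
grip_force: 0.0
```

>>> {"fn": "carry_out", "kwargs": {"series": [{"travel":[0,0,-1],"delta_rot":[0,0,0],"fingers":-1},{"travel":[0,0,-1],"delta_rot":[0,0,0],"fingers":-1},{"travel":[0,0,-1],"delta_rot":[0,0,0],"fingers":-1},{"travel":[0,0,-0.64],"delta_rot":[0,0,0],"fingers":-1},{"travel":[0,0,0],"delta_rot":[0,0,0],"fingers":-1}]}}

```text
clock: 6.15
tcp_pos: [0.459, -0.3719, 0.0144]
orientation: [-0.001, -0.084, 0.996, 0.001]
wrist_force: [-0.3, -0.0, 0.2]
finger_gap: 0.0857
grip_force: 0.0
```

>>> {"fn": "carry_out", "kwargs": {"series": [{"travel":[0,0,0],"delta_rot":[0,0,0],"fingers":1},{"travel":[0,0,0],"delta_rot":[0,0,0],"fingers":1},{"travel":[0,0,0],"delta_rot":[0,0,0],"fingers":1},{"travel":[0,0,0],"delta_rot":[0,0,0],"fingers":1},{"travel":[0,0,0],"delta_rot":[0,0,0],"fingers":1}], "squeeze": 30}}

```text
clock: 6.78
tcp_pos: [0.46, -0.3738, 0.016]
orientation: [0.0, -0.083, 0.997, -0.001]
wrist_force: [0.2, 0.3, 4.8]
finger_gap: 0.0191
grip_force: 30.7
```

>>> {"fn": "carry_out", "kwargs": {"series": [{"travel":[0,0,0.4],"delta_rot":[0,0,0],"fingers":1},{"travel":[0,0,0.6],"delta_rot":[0,0,0],"fingers":1},{"travel":[0,0,1],"delta_rot":[0,0,0],"fingers":1},{"travel":[0,0,1],"delta_rot":[0,0,0],"fingers":1},{"travel":[0,0,1],"delta_rot":[0,0,0],"fingers":1}]}}

```text
clock: 7.4
tcp_pos: [0.4595, -0.3728, 0.117]
orientation: [0.0, -0.084, 0.996, 0.0]
wrist_force: [-0.1, 0.6, -2.0]
finger_gap: 0.0192
grip_force: 30.1
```

>>> {"fn": "carry_out", "kwargs": {"series": [{"travel":[-0.14,1,0],"delta_rot":[0,0,-0.3],"fingers":1},{"travel":[-0.14,1,0],"delta_rot":[0,0,-0.3],"fingers":1},{"travel":[-0.14,1,0],"delta_rot":[0,0,-0.3],"fingers":1},{"travel":[-0.14,1,0],"delta_rot":[0,0,-0.3],"fingers":1},{"travel":[-0.14,1,0],"delta_rot":[0,0,-0.3],"fingers":1}]}}

```text
clock: 8.02
tcp_pos: [0.4418, -0.247, 0.1162]
orientation: [0.0, -0.008, 1.0, 0.0]
wrist_force: [0.5, -0.7, -1.1]
finger_gap: 0.0194
grip_force: 30.1
```

>>> {"fn": "carry_out", "kwargs": {"series": [{"travel":[-0.14,1,0],"delta_rot":[0,0,-0.3],"fingers":1},{"travel":[-0.14,1,0],"delta_rot":[0,0,-0.3],"fingers":1},{"travel":[-0.14,1,0],"delta_rot":[0,0,-0.3],"fingers":1},{"travel":[-0.14,1,0],"delta_rot":[0,0,-0.3],"fingers":1},{"travel":[-0.14,1,0],"delta_rot":[0,0,-0.16],"fingers":1}]}}

```text
clock: 8.65
tcp_pos: [0.4243, -0.1221, 0.1162]
orientation: [0.0, 0.06, 0.998, 0.0]
wrist_force: [0.4, -0.8, -1.9]
finger_gap: 0.0192
grip_force: 30.1
```

>>> {"fn": "carry_out", "kwargs": {"series": [{"travel":[0,0.5,-0.6],"delta_rot":[0,0,0],"fingers":1},{"travel":[0,0,-1],"delta_rot":[0,0,0],"fingers":1},{"travel":[0,0,-1],"delta_rot":[0,0,0],"fingers":1},{"travel":[0,0,-0.8],"delta_rot":[0,0,0],"fingers":1},{"travel":[0,0,-0.3],"delta_rot":[0,0,0],"fingers":1}]}}

```text
clock: 9.28
tcp_pos: [0.4239, -0.1102, 0.0225]
orientation: [-0.001, 0.059, 0.998, 0.001]
wrist_force: [-0.1, -0.4, -1.0]
finger_gap: 0.019
grip_force: 30.1
```

>>> {"fn": "carry_out", "kwargs": {"series": [{"travel":[0,0,-0.3],"delta_rot":[0,0,0],"fingers":1},{"travel":[0,0,-0.2],"delta_rot":[0,0,0],"fingers":1},{"travel":[0,0,-0.12],"delta_rot":[0,0,0],"fingers":1},{"travel":[0,0,0],"delta_rot":[0,0,0],"fingers":1}]}}

```text
clock: 9.78
tcp_pos: [0.4246, -0.1107, 0.0074]
orientation: [0.0, 0.059, 0.998, 0.0]
wrist_force: [0.2, 0.2, -0.8]
finger_gap: 0.0195
grip_force: 30.1
```

>>> {"fn": "carry_out", "kwargs": {"series": [{"travel":[0,0,-0.04],"delta_rot":[0,0,0],"fingers":1},{"travel":[0,0,-0.04],"delta_rot":[0,0,0],"fingers":1},{"travel":[0,0,0],"delta_rot":[0,0,0],"fingers":1}]}}

```text
clock: 10.15
tcp_pos: [0.4249, -0.1108, 0.006]
orientation: [0.0, 0.059, 0.998, -0.0]
wrist_force: [-1.1, 0.1, 5.5]
finger_gap: 0.0195
grip_force: 30.9
```

>>> {"fn": "carry_out", "kwargs": {"series": [{"travel":[0,0,0],"delta_rot":[0,0,0],"fingers":-1},{"travel":[0,0,0],"delta_rot":[0,0,0],"fingers":-1},{"travel":[0,0,0],"delta_rot":[0,0,0],"fingers":-1},{"travel":[0,0,0],"delta_rot":[0,0,0],"fingers":-1},{"travel":[0,0,0],"delta_rot":[0,0,0],"fingers":-1}]}}

```text
clock: 10.78
tcp_pos: [0.4246, -0.1107, 0.0053]
orientation: [-0.0, 0.059, 0.998, 0.0]
wrist_force: [-0.6, 0.6, -0.4]
finger_gap: 0.0855
grip_force: 0.0
```

>>> {"fn": "carry_out", "kwargs": {"series": [{"travel":[0,0,0.6],"delta_rot":[0,0,0],"fingers":-1},{"travel":[0,0,1],"delta_rot":[0,0,0],"fingers":-1},{"travel":[0,0,1],"delta_rot":[0,0,0],"fingers":-1},{"travel":[0,0,1],"delta_rot":[0,0,0],"fingers":-1},{"travel":[0,0,1],"delta_rot":[0,0,0],"fingers":-1}]}}

```text
clock: 11.4
tcp_pos: [0.4245, -0.1107, 0.1211]
orientation: [-0.0, 0.059, 0.998, 0.0]
wrist_force: [0.2, -0.6, 0.8]
finger_gap: 0.0852
grip_force: 0.0
```

>>> {"fn": "carry_out", "kwargs": {"series": [{"travel":[0,0,1],"delta_rot":[0,0,0],"fingers":-1},{"travel":[0,0,1],"delta_rot":[0,0,0],"fingers":-1},{"travel":[0,0,0],"delta_rot":[0,0,0],"fingers":-1}]}}

```text
clock: 11.78
tcp_pos: [0.4259, -0.1113, 0.172]
orientation: [0.002, 0.059, 0.998, -0.001]
wrist_force: [0.7, 0.7, -0.5]
finger_gap: 0.0855
grip_force: 0.0
```

Run:
```python
from workcell import env
from h import *
import cv2
c=wrist(env);pickle.dump(c,open('w2.pkl','wb'))
x,y,a=.4255,-.1108,-.12
P=lambda l:wproj(c,W(x,y,a,np.array(l)/1e3))
m=P((10,0,20));k=5;w,h=160,118;u0,v0=int(m[0]-w/2),int(m[1]-h/2)
u0=max(0,min(u0,560-w));v0=max(0,min(v0,420-h))
o=cv2.resize(c['color'][v0:v0+h,u0:u0+w],None,fx=k,fy=k,interpolation=cv2.INTER_CUBIC)[:,:,::-1].copy()
for z,pts in ((20,[(25,10),(25,-10),(-15,-10),(-15,10)]),(16,[(70,7),(70,-7),(25,-7),(25,7)]),(50,[(27,13),(27,-13),(22,-13),(22,13)]),(50,[(-35,13),(-35,-13),(-30,-13),(-30,13)])):
    q=np.array([(P((*p,z))-[u0,v0]+.5)*k for p in pts]).astype(int);cv2.polylines(o,[q],True,(0,0,255),1)
print(env.get_state()['tcp_pos'],m,u0,v0);cv2.imwrite('pics/w2.png',o)
```

```text
[ 0.42512139 -0.11096208  0.17068978] [276.77625387 199.77907531] 196 140
```

View pics/w2.png

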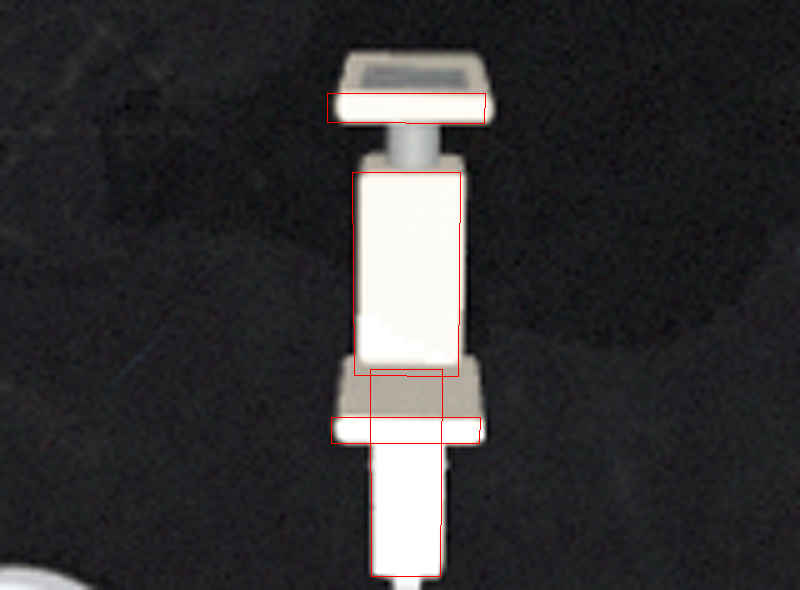

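>>> {"fn": "carry_out", "kwargs": {"series": [{"travel":[0.06,0.04,0],"delta_rot":[0,0,1],"fingers":-1},{"travel":[0,0,0],"delta_rot":[0,0,1],"fingers":-1},{"travel":[0,0,0],"delta_rot":[0,0,1],"fingers":-1},{"travel":[0,0,0],"delta_rot":[0,0,1],"fingers":-1},{"travel":[0,0,0],"delta_rot":[0,0,1],"fingers":-1}]}}

```text
clock: 12.45
tcp_pos: [0.4253, -0.1093, 0.1688]
orientation: [-0.001, -0.191, 0.982, 0.001]
wrist_force: [0.3, 0.1, -0.2]
finger_gap: 0.0855
grip_force: 0.0
```

>>> {"fn": "carry_out", "kwargs": {"series": [{"travel":[0,0,0],"delta_rot":[0,0,1],"fingers":-1},{"travel":[0,0,0],"delta_rot":[0,0,1],"fingers":-1},{"travel":[0,0,0],"delta_rot":[0,0,1],"fingers":-1},{"travel":[0,0,0],"delta_rot":[0,0,1],"fingers":-1},{"travel":[0,0,0],"delta_rot":[0,0,1],"fingers":-1}]}}

```text
clock: 13.08
tcp_pos: [0.4253, -0.1094, 0.1688]
orientation: [-0.001, -0.428, 0.904, 0.001]
wrist_force: [0.3, 0.1, 0.6]
finger_gap: 0.0852
grip_force: 0.0
```

>>> {"fn": "carry_out", "kwargs": {"series": [{"travel":[0,0,0],"delta_rot":[0,0,1],"fingers":-1},{"travel":[0,0,0],"delta_rot":[0,0,1],"fingers":-1},{"travel":[0,0,0],"delta_rot":[0,0,1],"fingers":-1},{"travel":[0,0,0],"delta_rot":[0,0,1],"fingers":-1},{"travel":[0,0,0],"delta_rot":[0,0,1],"fingers":-1}]}}

```text
clock: 13.7
tcp_pos: [0.4252, -0.1094, 0.1688]
orientation: [-0.001, -0.638, 0.77, 0.001]
wrist_force: [0.4, -0.4, -0.5]
finger_gap: 0.0853
grip_force: 0.0
```

>>> {"fn": "carry_out", "kwargs": {"series": [{"travel":[0,0,-1],"delta_rot":[0,0,0.57],"fingers":-1},{"travel":[0,0,-1],"delta_rot":[0,0,0],"fingers":-1},{"travel":[0,0,-1],"delta_rot":[0,0,0],"fingers":-1},{"travel":[0,0,0],"delta_rot":[0,0,0],"fingers":-1}]}}

```text
clock: 14.2
tcp_pos: [0.4236, -0.1086, 0.0927]
orientation: [-0.001, -0.659, 0.752, 0.003]
wrist_force: [-0.6, 0.3, 0.5]
finger_gap: 0.0854
grip_force: 0.0
```

>>> {"fn": "carry_out", "kwargs": {"series": [{"travel":[0.06,-0.03,-1],"delta_rot":[0,0,0],"fingers":-1},{"travel":[0,0,-1],"delta_rot":[0,0,0],"fingers":-1},{"travel":[0,0,-0.7],"delta_rot":[0,0,0],"fingers":-1},{"travel":[0,0,-0.35],"delta_rot":[0,0,0],"fingers":-1},{"travel":[0,0,0],"delta_rot":[0,0,0],"fingers":-1}]}}

```text
clock: 14.82
tcp_pos: [0.4275, -0.1105, 0.019]
orientation: [-0.0, -0.659, 0.752, 0.0]
wrist_force: [-0.0, -0.4, 0.2]
finger_gap: 0.0854
grip_force: 0.0
```

>>> {"fn": "carry_out", "kwargs": {"series": [{"travel":[0,0,0],"delta_rot":[0,0,0],"fingers":1},{"travel":[0,0,0],"delta_rot":[0,0,0],"fingers":1},{"travel":[0,0,0],"delta_rot":[0,0,0],"fingers":1},{"travel":[0,0,0],"delta_rot":[0,0,0],"fingers":1},{"travel":[0,0,0],"delta_rot":[0,0,0],"fingers":1}], "squeeze": 40}}

```text
clock: 15.45
tcp_pos: [0.4344, -0.112, 0.0229]
orientation: [0.004, -0.659, 0.752, -0.005]
wrist_force: [6.5, 3.8, 14.1]
finger_gap: 0.0471
grip_force: 39.2
```

>>> {"fn": "carry_out", "kwargs": {"series": [{"travel":[0,0,0.3],"delta_rot":[0,0,0],"fingers":1},{"travel":[0,0,0.7],"delta_rot":[0,0,0],"fingers":1},{"travel":[0,0,1],"delta_rot":[0,0,0],"fingers":1},{"travel":[0,0,1],"delta_rot":[0,0,0],"fingers":1},{"travel":[0,0,1],"delta_rot":[0,0,0],"fingers":1}]}}

```text
clock: 16.08
tcp_pos: [0.4268, -0.1103, 0.1199]
orientation: [-0.0, -0.659, 0.752, 0.001]
wrist_force: [0.6, 0.2, -1.3]
finger_gap: 0.0463
grip_force: 42.4
```

>>> {"fn": "carry_out", "kwargs": {"series": [{"travel":[0,0,1],"delta_rot":[0,0,0],"fingers":1},{"travel":[0,0,1],"delta_rot":[0,0,0],"fingers":1},{"travel":[0,0,1],"delta_rot":[0,0,0],"fingers":1},{"travel":[0,0,1],"delta_rot":[0,0,0],"fingers":1},{"travel":[0,0,0],"delta_rot":[0,0,0],"fingers":1}]}}

```text
clock: 16.7
tcp_pos: [0.4282, -0.1109, 0.2207]
orientation: [0.0, -0.659, 0.752, -0.001]
wrist_force: [0.2, 0.2, -0.9]
finger_gap: 0.0465
grip_force: 42.4
```

Run:
```python
from workcell import env
from h import *
import cv2
c=wrist(env);pickle.dump(c,open('w3.pkl','wb'));s=env.get_state();print(s['tcp_pos'],s['orientation'],s['wrist_force'],s['ft_torque'])
k=c['color'][100:420,60:500];cv2.imwrite('pics/w3.png',cv2.resize(k,(800,582),interpolation=cv2.INTER_CUBIC)[:,:,::-1])
```

```text
[ 0.4275827  -0.11056509  0.21934637] [ 5.57424050e-05 -6.58682255e-01  7.52421117e-01 -3.82411944e-04] [-0.00946213 -0.01963606 -1.78150886] [-0.03264069  0.03688944 -0.01639783]
```

View pics/w3.png

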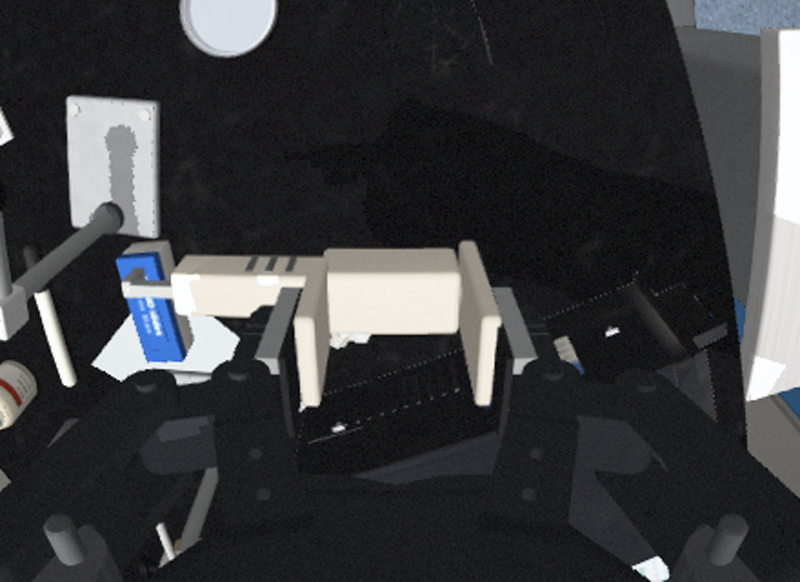

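The hook is held with its tip pushed out: nose to +x with its end near (178,315) in the crop, tip near (123,285), tabs pressed. I'll fit the held hook's pose next.

```bash
cat > fit.py <<'E'
from h import *
c=pickle.load(open('w3.pkl','rb'))
D=[((-15,10,20),(459,332)),((25,10,20),(325,334)),((-15,-10,0),(458,248)),((25,-10,0),(327,250)),((70,-7,0),(186,256)),((70,7,16),(178,316)),((27,13,50),(301,405)),((22,13,50),(321,404)),((-16,13,50),(477,404)),((-21,13,50),(492,405)),((27,-13,50),(309,258))]
D=D[:-1]
def X(p,l): return R.from_euler('zyx',p[3:]).apply(np.array(l)/1e3)+p[:3]
f=lambda p:np.concatenate([wproj(c,X(p,l))-(np.array(m)/[1.8182,1.8188]+[59.7,99.7]) for l,m in D])
r=least_squares(f,[.425,-.11,.21,-.13,0,0],loss='soft_l1',x_scale=[.01]*3+[.1]*3);p=r.x;print(p.round(4),f(p).round(1).tolist())
Ti=R.from_quat([-.65868,.75242,0,0]) 
print('nose(70,0,7)',X(p,(70,0,7)),'tip84',X(p,(84,0,7)),'tippx',(wproj(c,X(p,(86,0,10)))-[59.7,99.7])*1.818)
E
python3 fit.py
```

```text
[ 0.4255 -0.1087  0.1976 -0.1295 -0.01    0.043 ] [0.6, 2.3, -1.8, 1.3, -1.1, -0.3, -0.5, -1.2, 1.7, -0.5, 0.2, 0.1, 0.1, -0.4, 0.1, 0.5, -0.9, 0.2, 1.9, -0.8]
nose(70,0,7) [ 0.49488702 -0.11806508  0.20486727] tip84 [ 0.50876915 -0.1198769   0.20492872] tippx [135.85738431 285.5662985 ]
```

>>> {"fn": "carry_out", "kwargs": {"series": [{"travel":[0.4,0.9,0],"delta_rot":[0,0,0],"fingers":1},{"travel":[0.4,0.9,0],"delta_rot":[0,0,0],"fingers":1},{"travel":[0.4,0.9,0],"delta_rot":[0,0,0],"fingers":1},{"travel":[0.4,0.9,0],"delta_rot":[0,0,0],"fingers":1},{"travel":[0.4,0.9,0],"delta_rot":[0,0,0],"fingers":1}]}}

```text
clock: 17.38
tcp_pos: [0.4767, 0.0029, 0.2173]
orientation: [-0.001, -0.659, 0.752, 0.001]
wrist_force: [0.1, -0.1, -0.4]
finger_gap: 0.0463
grip_force: 42.4
```

>>> {"fn": "carry_out", "kwargs": {"series": [{"travel":[0.4,0.9,0],"delta_rot":[0,0,0.1],"fingers":1},{"travel":[0.4,0.9,0],"delta_rot":[0,0,0],"fingers":1},{"travel":[0.4,0.9,0],"delta_rot":[0,0,0],"fingers":1},{"travel":[0.4,0.9,0],"delta_rot":[0,0,0],"fingers":1},{"travel":[0.4,0.46,0],"delta_rot":[0,0,0],"fingers":1}]}}

```text
clock: 18.0
tcp_pos: [0.5269, 0.1044, 0.2175]
orientation: [-0.001, -0.663, 0.749, 0.001]
wrist_force: [1.5, 0.6, -1.1]
finger_gap: 0.0467
grip_force: 42.4
```

>>> {"fn": "carry_out", "kwargs": {"series": [{"travel":[0,0,0],"delta_rot":[0,0,0],"fingers":1},{"travel":[0,0,0],"delta_rot":[0,0,0],"fingers":1}]}}

```text
clock: 18.25
tcp_pos: [0.5271, 0.1029, 0.2185]
orientation: [-0.001, -0.662, 0.749, 0.0]
wrist_force: [0.7, -0.2, -0.6]
finger_gap: 0.0467
grip_force: 42.4
```

Run:
```python
from workcell import env
from h import *
import cv2
c=wrist(env);pickle.dump(c,open('w4.pkl','wb'));s=env.get_state();print(s['tcp_pos'],s['orientation'],s['wrist_force'],s['finger_gap'])
t=env.read_camera('scene');pickle.dump(t,open('scene1.pkl','wb'))
k=cv2.resize(c['color'][180:320,70:230],(640,560),interpolation=cv2.INTER_CUBIC)
cv2.imwrite('pics/w4.png',k[:,:,::-1])
```

```text
[0.52714697 0.10282358 0.21877822] [-4.78320835e-04 -6.62190991e-01  7.49334912e-01  2.29324386e-04] [-0.20706596 -0.23868839 -0.47355413] 0.04647252914336623
```

View pics/w4.png

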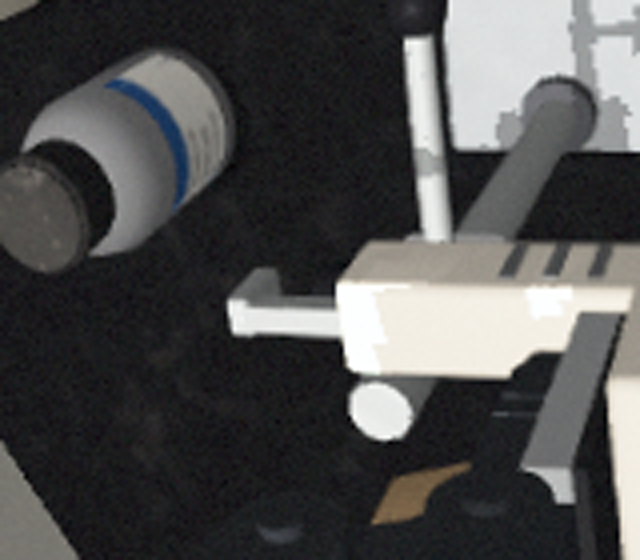

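Run:
```python
from h import *
c=pickle.load(open('w4.pkl','rb'))
q=lambda u,v:(70+u/4-.4,180+v/4-.4)
print('coltop',wback(c,*q(381,410),.178),'colbase',wback(c,*q(562,105),.012))
for h in(.13,.14,.15,.16):print(h,[wback(c,*q(*m),h)[:2].round(4) for m in((422,42),(438,235))])
# joint fit: old pixels + new
qt=lambda u,v:(165+u/5,145+v/5)
def g(p):
    x,y,a,h=p
    L=[('top',(0,34,178),qt(52,116)),('scene',(0,34,178),(194.5,136)),('top',(0,-26,1e3*h),qt(213,155)),('scene',(0,34,1e3*h),(196.3,150.5)),('scene',(0,-20,1e3*h),(215,159.5))]
    e=[proj(n,W(x,y,a,np.array(l)/1e3))-m for n,l,m in L]
    for l,m in (((0,34,178),(381,410)),((0,-20,1e3*h),(421,38))):
        e.append(2*(wproj(c,W(x,y,a,np.array(l)/1e3))-q(*m)))
    # pin far point lateral only
    e.append([2*(wproj(c,W(x,y,a,(0,.01,h)))[0]-q(438,235)[0])])
    return np.concatenate(e)
r=least_squares(g,[.6,.09,-.12,.14],x_scale=[.01,.01,.1,.01]);print(r.x,r.fun.round(1))
p=r.x
def hk(l): return W(.52715-.003*.993,.1028+.003*.122,-.1225,np.array(l)/1e3)
for l in((70,0,16),(70,-7,0),(70,7,16),(86,0,10)):
    P=hk(l);P[2]+=.1970;print(l,np.array(P).round(4),(wproj(c,P)-[69.6,179.6])*4)
```

```text
coltop [0.60842463 0.12755139 0.178     ] colbase [0.60801866 0.12573662 0.012     ]
0.13 [array([0.6028, 0.0757]), array([0.6085, 0.1153])]
0.14 [array([0.5992, 0.0735]), array([0.6046, 0.1113])]
0.15 [array([0.5955, 0.0713]), array([0.6007, 0.1074])]
0.16 [array([0.5919, 0.0691]), array([0.5968, 0.1035])]
[ 0.60400544  0.09389166 -0.12371213  0.13298519] [ 0.3 -1.6 -0.5 -1.1 -0.  -1.4 -0.3  0.1 -1.2 -0.3  0.6  0.2  0.5 -0.6
 -0.8]
(70, 0, 16) [0.5936 0.0946 0.213 ] [340.08921748 326.82557035]
(70, -7, 0) [0.5928 0.0877 0.197 ] [369.94805999 233.26581767]
(70, 7, 16) [0.5945 0.1016 0.213 ] [347.85083958 371.80662601]
(86, 0, 10) [0.6095 0.0927 0.207 ] [252.72929761 303.06909361]
```

>>> {"fn": "carry_out", "kwargs": {"series": [{"travel":[0.13,0,0],"delta_rot":[0,0,0],"fingers":1},{"travel":[0,0,-0.5],"delta_rot":[0,0,0],"fingers":1},{"travel":[0,0,-0.5],"delta_rot":[0,0,0],"fingers":1},{"travel":[0,0,-0.5],"delta_rot":[0,0,0],"fingers":1},{"travel":[0,0,-0.3],"delta_rot":[0,0,0],"fingers":1}]}}

```text
clock: 18.98
tcp_pos: [0.5302, 0.1035, 0.1726]
orientation: [-0.001, -0.662, 0.749, 0.001]
wrist_force: [0.1, -0.3, -0.9]
finger_gap: 0.0464
grip_force: 42.4
```

>>> {"fn": "carry_out", "kwargs": {"series": [{"travel":[0,0,0],"delta_rot":[0,0,0],"fingers":1},{"travel":[0,0,0],"delta_rot":[0,0,0],"fingers":1}]}}

```text
clock: 19.23
tcp_pos: [0.5311, 0.1036, 0.1744]
orientation: [0.0, -0.662, 0.749, -0.0]
wrist_force: [0.2, -0.0, 0.0]
finger_gap: 0.0462
grip_force: 42.4
```

Run:
```python
from workcell import env
from h import *
import cv2
c=wrist(env);pickle.dump(c,open('w5.pkl','wb'));s=env.get_state();print(s['tcp_pos'],s['orientation'],s['wrist_force'],s['finger_gap'])
k=cv2.resize(c['color'][180:320,70:230],(640,560),interpolation=cv2.INTER_CUBIC)
cv2.imwrite('pics/w5.png',k[:,:,::-1])
```

```text
[0.5312803  0.10356564 0.17454568] [ 3.38598615e-04 -6.62495583e-01  7.49065700e-01 -2.54708334e-04] [-0.08657037 -0.19910146 -0.76219777] 0.046388403404874275
```

View pics/w5.png

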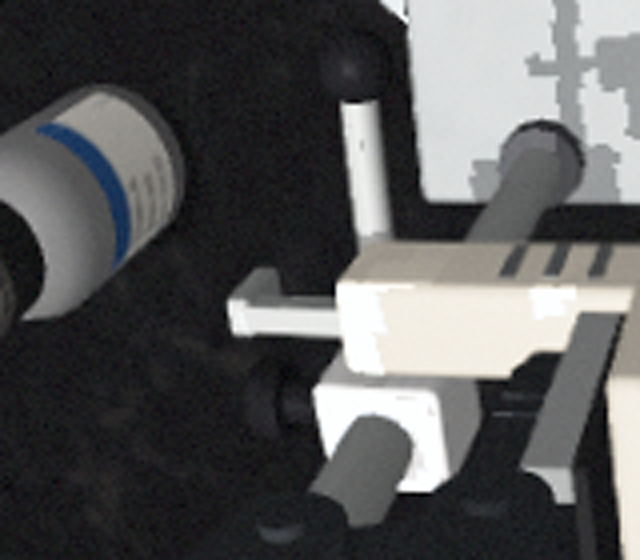

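Run:
```python
from h import *
c4=pickle.load(open('w4.pkl','rb'));c=pickle.load(open('w5.pkl','rb'))
q=lambda u,v:np.array((70+u/4-.4,180+v/4-.4))
def g(p):
    x,y,a,h=p;e=[]
    B=lambda yy,z:W(x,y,a,(0,yy,z))
    e+=list(wproj(c4,B(.034,.178))-q(381,410));
    e+=list(wproj(c4,B(-.02,h))-q(421,37));e+=list(wproj(c,B(-.02,h))-q(360,101))
    e+=[wproj(c,B(.0,h))[0]-q(374,225)[0],wproj(c4,B(.01,h))[0]-q(438,235)[0]]
    e+=list(wproj(c,B(.034,.012))-q(545,150))+list(wproj(c4,B(.034,.012))-q(562,105))
    e+=[(a+.12)/.01]
    return e
r=least_squares(g,[.604,.093,-.12,.133],x_scale=[.01,.01,.1,.01]);p=r.x;print(p,r.fun.round(1))
t=c['T'];s=[.5312-.003*.993,.10356+.003*.122,-.1225]
n=np.array(W(*s,(.07,0,0)));d=n[:2]-p[:2];ca,sa=np.cos(p[2]),np.sin(p[2]);print('nose in stand',ca*d[0]+sa*d[1],-sa*d[0]+ca*d[1])
```

```text
[ 0.60365326  0.09307627 -0.12318825  0.13490083] [ 0.5 -1.  -0.3 -0.5  0.1 -0.3  0.2 -0.9  0.2  1.7  0.3  0.9 -0.3]
nose in stand -0.006193822891174222 0.001546808127014692
```

>>> {"fn": "carry_out", "kwargs": {"series": [{"travel":[0,0,-0.2],"delta_rot":[0,0,0],"fingers":1},{"travel":[0,0,-0.2],"delta_rot":[0,0,0],"fingers":1},{"travel":[0,0,-0.2],"delta_rot":[0,0,0],"fingers":1},{"travel":[0,0,0],"delta_rot":[0,0,0],"fingers":1}]}}

```text
clock: 19.77
tcp_pos: [0.5304, 0.1035, 0.1584]
orientation: [-0.001, -0.662, 0.749, 0.0]
wrist_force: [0.1, -0.5, -1.3]
finger_gap: 0.0466
grip_force: 42.4
```

>>> {"fn": "carry_out", "kwargs": {"series": [{"travel":[0,0,-0.06],"delta_rot":[0,0,0],"fingers":1},{"travel":[0,0,-0.06],"delta_rot":[0,0,0],"fingers":1},{"travel":[0,0,0],"delta_rot":[0,0,0],"fingers":1}]}}

```text
clock: 20.15
tcp_pos: [0.5308, 0.1035, 0.156]
orientation: [-0.0, -0.662, 0.749, 0.0]
wrist_force: [-0.2, -0.8, -1.3]
finger_gap: 0.0467
grip_force: 42.4
```

>>> {"fn": "carry_out", "kwargs": {"series": [{"travel":[0,0,-0.06],"delta_rot":[0,0,0],"fingers":1},{"travel":[0,0,-0.06],"delta_rot":[0,0,0],"fingers":1},{"travel":[0,0,0],"delta_rot":[0,0,0],"fingers":1}]}}

```text
clock: 20.52
tcp_pos: [0.5308, 0.1035, 0.1529]
orientation: [-0.0, -0.662, 0.749, 0.0]
wrist_force: [-0.4, 0.1, -1.8]
finger_gap: 0.0464
grip_force: 42.4
```

>>> {"fn": "carry_out", "kwargs": {"series": [{"travel":[0,0,-0.05],"delta_rot":[0,0,0],"fingers":1},{"travel":[0,0,-0.05],"delta_rot":[0,0,0],"fingers":1},{"travel":[0,0,0],"delta_rot":[0,0,0],"fingers":1}]}}

```text
clock: 20.9
tcp_pos: [0.5308, 0.1035, 0.1504]
orientation: [-0.0, -0.662, 0.749, 0.0]
wrist_force: [0.2, 0.7, -0.9]
finger_gap: 0.0462
grip_force: 42.4
```

>>> {"fn": "carry_out", "kwargs": {"series": [{"travel":[0,0,-0.05],"delta_rot":[0,0,0],"fingers":1},{"travel":[0,0,0],"delta_rot":[0,0,0],"fingers":1}]}}

```text
clock: 21.15
tcp_pos: [0.531, 0.1035, 0.1496]
orientation: [0.0, -0.662, 0.749, -0.0]
wrist_force: [-0.3, 0.5, 1.3]
finger_gap: 0.0463
grip_force: 43.1
```

>>> {"fn": "carry_out", "kwargs": {"series": [{"travel":[0,0,-0.05],"delta_rot":[0,0,0],"fingers":1},{"travel":[0,0,0],"delta_rot":[0,0,0],"fingers":1}]}}

```text
clock: 21.4
tcp_pos: [0.5311, 0.1036, 0.149]
orientation: [0.0, -0.662, 0.749, -0.0]
wrist_force: [-2.8, -0.1, 6.1]
finger_gap: 0.0464
grip_force: 45.5
```

The hook touched the pin right where predicted, at about 6 N. I'm letting go in stages.

>>> {"fn": "carry_out", "kwargs": {"series": [{"travel":[0,0,0],"delta_rot":[0,0,0],"fingers":-0.2},{"travel":[0,0,0],"delta_rot":[0,0,0],"fingers":-0.3},{"travel":[0,0,0],"delta_rot":[0,0,0],"fingers":-0.4},{"travel":[0,0,0],"delta_rot":[0,0,0],"fingers":-0.6},{"travel":[0,0,0],"delta_rot":[0,0,0],"fingers":-1}]}}

```text
clock: 22.02
tcp_pos: [0.5311, 0.1035, 0.1481]
orientation: [0.0, -0.662, 0.749, -0.0]
wrist_force: [-0.3, 0.0, 0.1]
finger_gap: 0.0839
grip_force: 0.0
```

>>> {"fn": "carry_out", "kwargs": {"series": [{"travel":[0,0,0],"delta_rot":[0,0,0],"fingers":-1},{"travel":[0,0,0],"delta_rot":[0,0,0],"fingers":-1},{"travel":[0,0,0],"delta_rot":[0,0,0],"fingers":-1}]}}

```text
clock: 22.4
tcp_pos: [0.5309, 0.1035, 0.1481]
orientation: [0.0, -0.662, 0.749, 0.0]
wrist_force: [0.7, -0.7, -0.1]
finger_gap: 0.0855
grip_force: 0.0
```

Run:
```python
from workcell import env
from h import *
import cv2
c=wrist(env);s=env.get_state();print(s['tcp_pos'],s['wrist_force'],s['finger_gap'])
t=env.read_camera('scene')['color'][100:240,150:310]
k=np.hstack([cv2.resize(c['color'][100:420,60:500],(440,320)),cv2.resize(t,(360,320),interpolation=cv2.INTER_CUBIC)])
cv2.imwrite('pics/w6.png',k[:,:,::-1])
```

```text
[0.53090928 0.10353561 0.14811094] [0.17857865 0.1505615  0.25904455] 0.08530745434006744
```

View pics/w6.png

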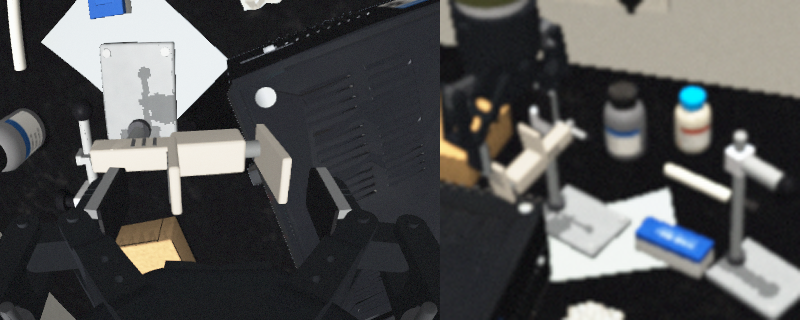

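The hook hangs from the pin, tail tipped down, and both fingers are clear. I'm retreating straight up.

>>> {"fn": "carry_out", "kwargs": {"series": [{"travel":[0,0,0.3],"delta_rot":[0,0,0],"fingers":-1},{"travel":[0,0,0.6],"delta_rot":[0,0,0],"fingers":-1},{"travel":[0,0,1],"delta_rot":[0,0,0],"fingers":-1},{"travel":[0,0,1],"delta_rot":[0,0,0],"fingers":-1},{"travel":[0,0,1],"delta_rot":[0,0,0],"fingers":-1}]}}

```text
clock: 23.12
tcp_pos: [0.5311, 0.1035, 0.2477]
orientation: [0.001, -0.662, 0.749, -0.0]
wrist_force: [0.2, -0.3, 0.4]
finger_gap: 0.0855
grip_force: 0.0
```

>>> {"fn": "carry_out", "kwargs": {"series": [{"travel":[0,0,0.6],"delta_rot":[0,0,0],"fingers":-1},{"travel":[-1,0,0],"delta_rot":[0,0,0],"fingers":-1},{"travel":[-1,0,0],"delta_rot":[0,0,0],"fingers":-1},{"travel":[0,0,0],"delta_rot":[0,0,0],"fingers":-1},{"travel":[0,0,0],"delta_rot":[0,0,0],"fingers":-1}]}}

```text
clock: 23.75
tcp_pos: [0.4816, 0.1035, 0.2609]
orientation: [0.0, -0.662, 0.749, -0.0]
wrist_force: [-0.4, 0.0, -0.3]
finger_gap: 0.0854
grip_force: 0.0
```

Run:
```python
from workcell import env
from h import *
import cv2
c=wrist(env);s=env.get_state();print(s['tcp_pos'],s['wrist_force'],s['clock'])
t=env.read_camera('scene')['color'][100:240,150:310]
k=np.hstack([cv2.resize(c['color'][100:420,60:500],(440,320)),cv2.resize(t,(360,320),interpolation=cv2.INTER_CUBIC)])
cv2.imwrite('pics/w7.png',k[:,:,::-1])
```

```text
[0.48176573 0.10349093 0.26075079] [-0.1936282  -0.43025489  0.65508693] 23.8
```

View pics/w7.png

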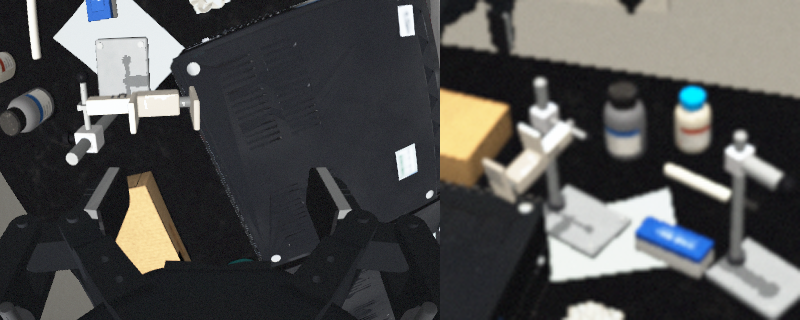

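The hook hangs still on the slim pin; its scene view at (525,160) hasn't changed since release, and the gripper is clear. Handing in.

```bash
python3 -c "
from workcell import env
print(env.hand_in())"
```

```text
the job is handed in; nothing more can be done
None
```

I've handed the job in: the test hook was laid upright on the bare bench, re-gripped by its tabs, and hung on the slim post, where it looked still and clear of the gripper; no verdict came back.

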